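# Lay the rotator spindle in its saddles and hold the belt tensioner back

### The arm

A 6-joint arm with a two-finger parallel gripper is mounted at the origin on a cart in front of the work surface, level with it; the furniture and walls round the work are solid. World frame = base frame: x ahead of the robot, y to its left, z up, the work surface at z = 0. Lengths are in mm, angles in rad, forces in N, time in s.
With the tool pointing down it reaches from about 250 to 775 mm from the base axis. Payload 8.9 kg.
Tool frame: the origin (TCP) lies between the finger pads; the fingertips stand env.tcp_to_tips ahead of it and the grasp point (between the pads) lies 2 mm behind it (env.tcp_to_tips is the distance from the TCP to the fingertips, in mm); z points along the fingers, y is the line along which they close (so a half turn about z gives the same grasp; the last joint's range is limited). The gripper opens to 85 mm and grips with 20 to 120 N. Pads are 22 mm wide; open, the fingers measure 114 mm over their backs; the gripper's body (76 mm by 85 mm) begins 54 mm behind the grasp point. The pads swing forward as they close: fully open they stand 13 mm farther back than shut.
Start: joints at [1.2, 0.291, -0.153, 1.127, 0, 1.431], TCP at [120.602, 510.959, 248.305] pointing down, gripper open.
Joint ranges: [-2.52, 2.52], [-0.91, 1.74], [-1.3, 1.37], [-1.96, 2.02], [-1.52, 1.47], [-3.14, 3.14]. Speed limits (rad/s): [2.22, 2.22, 2.79, 3.14, 3.14, 3.14].

### API

Orientations are given as a unit quaternion [x, y, z, w].
In Python, from workcell import env, eyes, telemetry gives the robot as it stands (env), with the cameras (eyes) and the readings (telemetry).
- The arm moves only by the tool run_rows, called after "Emit:" as name(argument=value, ...) on one line, values as JSON. Schema: {"type":"object","properties":{"deltas":{"type":"string"},"finger_gap":{"type":"number"},"only":{"type":"string"},"quiet":{"type":"boolean"},"lines":{"type":"string"}},"required":["deltas"],"additionalProperties":false}. deltas is a string of 1 to 12 rows, parted by semicolons, with the numbers parted by spaces; each row has 6 numbers: dx, dy, dz in shares of 600 mm (1.0 is 600 mm), then a rotation vector rx, ry, rz in parts of the range, where 1.0 means pi rad; each row shifts and turns the commanded pose from where the row before left it, along the tool's axes as they then stand; what a row does not reach is not made up. A row lasts 1/12 s, in which the tool goes at most 41.7 mm and 0.125 rad, less where a joint would pass 70% of its speed; a pose out of reach is approached as far as the arm can. finger_gap is the finger opening in mm, set as the call begins (left out keeps the last). The fingers move at their own pace and stop on an object; the grip force is fixed at half the most. Time passes only in rows, so rows that do not move let the fingers close. The tool returns the time, the measured TCP pose, the force, the opening and the grip force at its end. only (a regular expression) keeps the lines of the reply that match it, lines (a string "A,B") keeps lines A to B, and quiet returns only ok. Input that does not fit is refused with a message, and nothing moves.
- telemetry.observe(): the state, without advancing time (a new reading comes with each control period).
- eyes.snapshot(name): name is "scene" or "top" or "wrist"; returns (picture, depth): 480x640x3 uint8, red, green, blue; 480x640 float32, mm along the optical axis (not along the pixel's ray), 0 where there is no reading.
- eyes.calibration(name): a dict with "mtx" (3x3 intrinsics, pixels), "distortion" ([k1, k2, p1, p2, k3] as OpenCV has them; the pictures are not rectified), "R" (3x3) and "t" (3): a world point X has camera coordinates R X + t. Camera axes: x right, y down, z forward; pixel columns grow to the right and rows downward; lengths in mm; the calibration is good to about 2 mm. A picture is of the moment at which its call begins: read the wrist's pose just before it. calibration takes no time and is no camera call; for the wrist camera it gives the pose at the moment of the call.
- env.job_done(): hands the job in; it is judged then, once.
The state is a dict: "t": time; "q": joint angles; "qvel": joint speeds; "tau": joint torques, N m; "ee_pos": TCP position; "eef_rot": TCP orientation; "force": force on the tool from outside, world axes, zero at the start; "ft_torque": the same for the moment, N m; "grip_width": finger opening in mm; "finger_force": force on a finger pad.
Only numpy, scipy, OpenCV 4.12 (cv2) and the standard library are available. Lean on these libraries where they do the work, as an engineer would, in place of code of your own. Each camera call takes 0.05 s, during which the arm holds its last target. There are 200 camera calls.

### The job

The belt of the specimen rotator is about to be fitted. Take the spindle from its storage rest and set it down (do not drop it) in the two open V saddles of the drive, level, with its toothed pulley out beyond the saddle on the tensioner's side and in line with the tensioner's roller. Let go of it, then take the handle of the sprung tensioner arm with the gripper's fingers, swing the arm back to its stop and finish while still holding it there, so that a colleague can slip the belt on; leave the spindle lying in its saddles and the hex key, screwdriver and loupe where they are.

Things in the scene. Friction and masses are not known exactly. Their poses are not given: they have to be found in the camera images.
- drive: drive frame, fixed: grey base plate 165 x 195 mm (top 14 mm above the stand) with two upright aluminium V saddles, gear motor and sprung tensioner arm. Origin on the stand's surface; z up; y along the seated spindle, +y to the side with pulleys and tensioner; +x the way the handle swings when wound. Saddles 12 mm thick, 40 mm wide, 98 mm high; their 90 degree notches are 33 mm wide at the top
- saddle_near_pulley (a point): centre of a seated spindle's axis over the saddle on the tensioner's side: 90 mm above the stand, at x -45, y +40 mm in the drive's frame
- saddle_far (a point): the same over the other saddle: at x -45, y -85 mm in the drive's frame, 90 mm above the stand
- spindle: loose steel spindle, 12 mm thick, 220 mm long, about 0.24 kg, a toothed pulley 40 mm across and 16 mm wide on one end. Origin on its axis at half length; y along the axis, +y to the pulley. Centre of mass about 25 mm from the origin towards the pulley. Starts level in two notches of the white rest, axis 45 mm above the stand; the notches are about 66 mm either side of its middle
- pulley (a point): centre of the spindle's pulley, on the axis, 99 mm from the spindle's origin
- plain_end (a point): end face of the spindle away from the pulley, on the axis, 110 mm from its origin
- spindle_rest: white storage rest, does not move, 44 x 160 mm, 53 mm high, two V notches along its y axis; origin on the stand's surface under it
- tension_arm (a joint): angle of the sprung tensioner arm about its pivot (rad): 0 at rest, 0.785 wound to its stop, where the arm meets a black rubber buffer on a short post and goes no further; grows as the handle moves to the drive's +x. The spring resists all the way and throws it back when let go: about 3 N at the handle at rest, 6 N at the stop
- tensioner_pivot (a point): the arm's pivot: at x +25, y +66.5, z +22 mm in the drive's frame; the pivot axis is the drive's y
- tensioner_handle (a point): middle of the black crank handle on the upper end of the tensioner arm: a round bar 16 mm thick, 50 mm long, that sticks out to the drive's +y from the arm, parallel to the pivot, free all round; 110 mm from the pivot; in the drive's frame at rest at x +25, y +95.5, z +132 mm, at the stop at x +103, y +95.5, z +100 mm. The arm plate, 5 mm thick, 12 mm wide, is 26 mm to the -y side
- idler (a point): centre of the black roller, 23 mm across, 16 mm wide, that the arm carries halfway along on its +y side; its middle is at y +82 mm in the drive's frame, where the middle of the spindle's pulley belongs
- hex_key: small L-shaped hex key, 28 x 87 x 5 mm, lying on the stand beyond the work, to be left alone
- screwdriver: small screwdriver, 17 x 144 x 17 mm, lying on the stand in front, to be left alone
- loupe: black standing loupe, 40 mm across, 34 mm high, on the stand at the far right, to be left alone

How it is judged (in metres and radians):
On the way, in this order (a step that is already met when the one before it is completed fails the run):
1. the spindle lies level in both saddles, pulley in line with the tensioner's roller, and is let go (x of pulley in the frame of drive between -0.049 and -0.041 m and z of pulley in the frame of drive between 0.087 and 0.093 m and x of plain_end in the frame of drive between -0.049 and -0.041 m and z of plain_end in the frame of drive between 0.087 and 0.093 m and y of pulley in the frame of drive between 0.075 and 0.089 m and contact force between the fingers and spindle below 0.2 N and linear speed of spindle below 0.02 m/s), for 0.3 s.
2. the tensioner arm is wound to its stop by the gripper's fingers (value of joint tension_arm above 0.73 rad and contact force between the fingers and tension_arm above 2 N), for 0.3 s.
At the end, for the whole second after the job is handed in: Fingers hold the tensioner arm at its stop (over 0.73 of 0.785 rad) with over 2 N, nothing else holding it; the spindle, released and still, lies in both saddles, both its ends within 4 mm sideways and 3 mm in height, its pulley within 7 mm of the roller's line (all of step 1 and all of step 2 and contact force between spindle and tension_arm below 0.2 N); the arm keeps its last pose, push and grip.
It fails at once if the hex key is disturbed (moved over 20 mm) (distance of hex_key from where it was at the start of the episode above 0.02 m).
It fails at once if the screwdriver is disturbed (moved over 20 mm) (distance of screwdriver from where it was at the start of the episode above 0.02 m).
It fails at once if the loupe is disturbed (moved over 20 mm) (distance of loupe from where it was at the start of the episode above 0.02 m).
It fails at once if the spindle is dropped (falls faster than 0.5 m/s out of the gripper, as from over 12 mm) (linear speed of spindle above 0.5 m/s and contact force between the fingers and spindle below 0.1 N and contact force between spindle and anything else below 0.1 N).
It also fails if it takes over 54 s, if anything falls off the work surface, if the arm or the gripper's body presses on something with over 40 N, if the wrist force passes 120 N, or if a joint passes its speed limit or range.

## Working session

There is one attempt and no reset: what is moved stays moved. The work goes in short steps, Python scripts to look and compute and a tool call to move; the robot and the scene stay as the last step left them, time stands still between calls to the robot, and variables do not carry over. Pictures are saved under pics/ and viewed, at most 10 in all, crops included, and the job is handed in when it is done.

```bash
ls; mkdir -p pics; python3 - <<'E'
from workcell import env, eyes, telemetry
import cv2,numpy as np
o=telemetry.observe();print(o, env.tcp_to_tips)
for n in("scene","top"):
    p,d=eyes.snapshot(n);c=eyes.calibration(n);print(n,c)
    np.savez(f"pics/{n}0.npz",p=p,d=d,**{k:np.array(v) for k,v in c.items()})
    cv2.imwrite(f"pics/{n}0.png",p[:,:,::-1])
E
```

```text
pics
workcell.py
{'t': 0.0, 'q': array([ 1.19967772e+00,  2.91288654e-01, -1.54136572e-01,  1.12669489e+00,
        2.08444620e-05,  1.43147682e+00]), 'qvel': array([ 0.00033363,  0.00118532, -0.00061324,  0.00145465, -0.00061265,
       -0.00016462]), 'tau': array([-2.24769369e-04, -5.37138069e+01,  3.31371403e+01,  1.58778619e-02,
       -2.56314997e-04,  2.75118957e-06]), 'ee_pos': array([120.45387372, 510.56363754, 247.72411705]), 'eef_rot': array([ 1.15640232e-01,  9.93290944e-01, -6.37823924e-04, -1.77184955e-04]), 'force': array([-0.32796223, -0.32043517,  0.63170899]), 'ft_torque': array([0.03557844, 0.03564875, 0.04343413]), 'finger_force': 0.0, 'grip_width': 85.17244720003907} 17.0
scene {'mtx': array([[592.3510228 ,   0.        , 318.5030417 ],
       [  0.        , 592.3510228 , 225.88397119],
       [  0.        ,   0.        ,   1.        ]]), 'distortion': array([-0.07583494,  0.        ,  0.        ,  0.        ,  0.        ]), 'R': array([[ 0.58406497, -0.81148358,  0.01903939],
       [-0.55218095, -0.41440566, -0.72343911],
       [ 0.59494899,  0.41202226, -0.69012561]]), 't': array([-285.61639949,  391.18610319,  847.21045833])}
top {'mtx': array([[486.74378923,   0.        , 318.75655923],
       [  0.        , 486.74378923, 248.80865063],
       [  0.        ,   0.        ,   1.        ]]), 'distortion': array([-0.12954184,  0.        ,  0.        ,  0.        ,  0.        ]), 'R': array([[-0.0263436 , -0.9996521 , -0.00130078],
       [-0.993159  ,  0.02632052, -0.1137648 ],
       [ 0.11375946, -0.00170509, -0.99350686]]), 't': array([  25.92072262,  546.62506726, 1003.33666582])}
```

View pics/scene0.png

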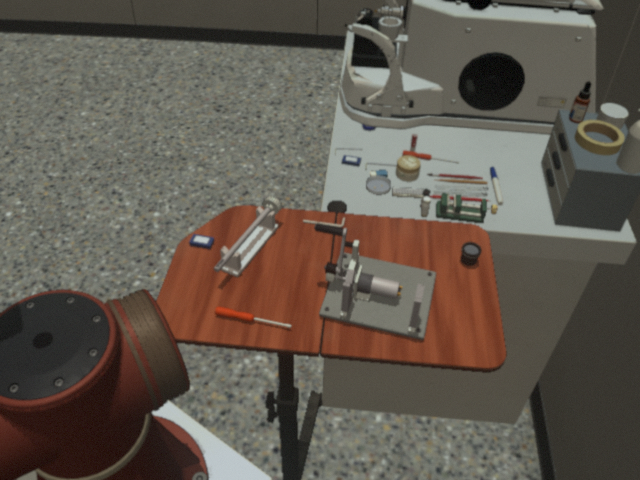

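View pics/top0.png

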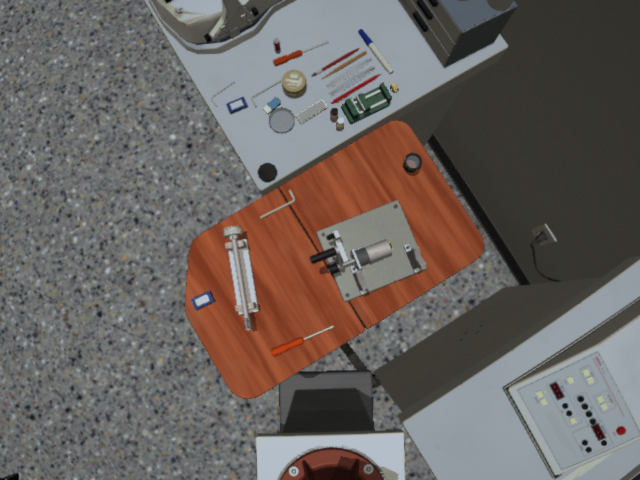

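```bash
cat > h.py <<'E'
import numpy as np,cv2
def load(n): return np.load(f"pics/{n}.npz")
def pts(z):
    p,d=z['p'],z['d'];h,w=d.shape
    u,v=np.meshgrid(np.arange(w),np.arange(h))
    n=cv2.undistortPoints(np.stack([u,v],-1).reshape(-1,1,2).astype(float),z['mtx'],z['distortion']).reshape(h,w,2)
    X=np.dstack([n*d[...,None],d])
    W=(X-z['t'])@z['R']; W[d==0]=np.nan
    return W
def ray(z,uv,height):
    n=cv2.undistortPoints(np.array(uv,float).reshape(-1,1,2),z['mtx'],z['distortion']).reshape(-1,2)
    r=np.c_[n,np.ones(len(n))]@z['R']; c=-z['R'].T@z['t']
    return c+r*((height-c[2])/r[:,2])[:,None]
def proj(z,P):
    return cv2.projectPoints(np.array(P,float).reshape(-1,1,3),cv2.Rodrigues(z['R'])[0],z['t'],z['mtx'],z['distortion'])[0].reshape(-1,2)
E
python3 - <<'E'
from h import *
a=load("top0");b=load("scene0")
W=pts(a);print(W[300,290],W[250,400],W[280,240])
c1=cv2.resize(a['p'][180:340,170:440],None,fx=2.9,fy=2.9,interpolation=3)
c2=cv2.resize(b['p'][180:345,200:450],None,fx=3.1,fy=3.1,interpolation=3)
cv2.imwrite("pics/c1.png",c1[:,:,::-1]);cv2.imwrite("pics/c2.png",c2[:,:,::-1])
E
```

```text
[440.67337408  76.71935822  -0.53797178] [ 541.65464827 -164.2812793    15.58632264] [483.95103369 176.74791231  51.42829715]
```

View pics/c1.png

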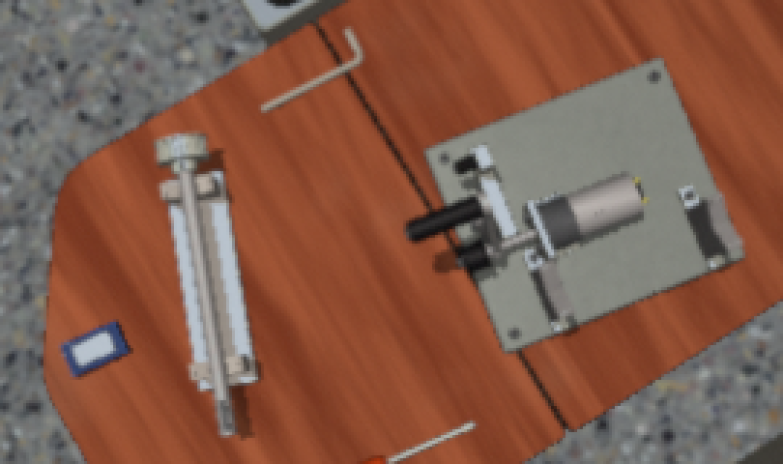

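View pics/c2.png

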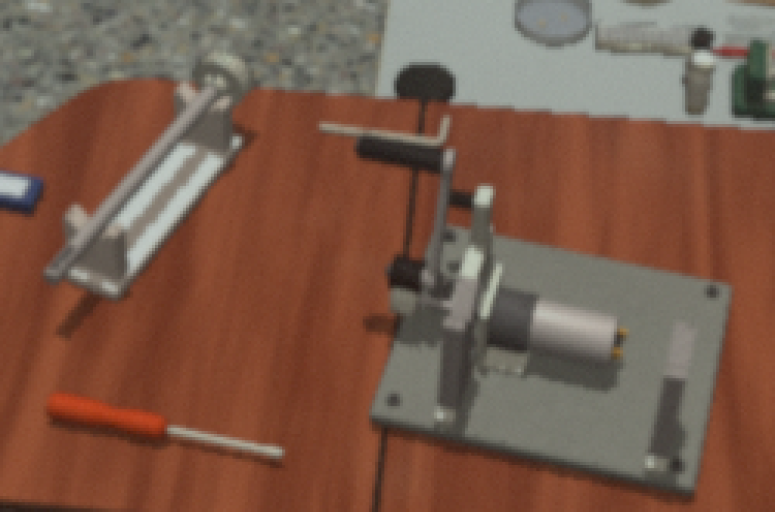

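```bash
cat > est.py <<'E'
from h import *
def drive(a):
    W=pts(a)
    x,y,z=W[...,0],W[...,1],W[...,2]
    hsv=cv2.cvtColor(a['p'],cv2.COLOR_RGB2HSV)
    m=((hsv[...,1]<70)&(x>380)&(x<720)&(y<60)&(y>-280)&(z>8)&(z<20)).astype(np.uint8)
    m=cv2.morphologyEx(m,cv2.MORPH_OPEN,np.ones((2,2),np.uint8))
    n,l,s,_=cv2.connectedComponentsWithStats(m);k=1+np.argmax(s[1:,4])
    v,u=np.nonzero(l==k)
    P=ray(a,np.c_[u,v],14)[:,:2]
    return cv2.minAreaRect(P.astype(np.float32)),np.median(z[l==k])
if __name__=="__main__":
  for n in("top0","scene0"):
    a=load(n);r,zz=drive(a);print(n,r,zz)
    W=pts(a);x,y,z=W[...,0],W[...,1],W[...,2]
    m=(x>300)&(x<720)&(y>80)&(y<300)
    q=m&(z>47)&(z<75)
    P=W[q];print(len(P),P[:,2].max())
    c=P[:,:2].mean(0);U,S,V=np.linalg.svd(P[:,:2]-c,full_matrices=False);d=V[0]*np.sign(V[0][0])
    t=(P[:,:2]-c)@d;print(c,d,t.min(),t.max())
    for lo in np.arange(t.min(),t.max(),20):
        k=(t>=lo)&(t<lo+20); s=(P[k,:2]-c)@np.array([-d[1],d[0]])
        print(int(lo),k.sum(),s.min().round(1),s.max().round(1),P[k,2].max().round(1),np.median(P[k,2]).round(1))
E
python3 est.py
```

```text
top0 ((541.8384399414062, -103.97111511230469), (163.68124389648438, 194.099609375), 20.180330276489258) nan
747 66.7369988228731
[504.82597899 179.16436983] [0.98865054 0.15023355] -125.62165529670915 92.3724597271583
-125 48 -6.0 5.8 57.1 50.7
-105 50 -5.7 5.5 54.6 50.8
-85 97 -18.8 19.0 55.2 50.2
-65 51 -5.4 5.8 55.4 50.8
-45 49 -5.7 5.4 54.0 50.0
-25 50 -5.8 5.8 54.0 50.6
-5 44 -4.6 5.8 54.5 50.3
14 48 -4.9 5.6 54.1 50.4
34 65 -15.9 19.7 55.4 51.0
54 87 -16.8 18.9 57.0 51.2
74 158 -19.1 19.5 66.7 59.7
scene0 ((539.326171875, -106.63258361816406), (166.04576110839844, 193.28810119628906), 20.13188934326172) nan
577 65.01510285754769
[509.06833869 179.72642399] [0.99035778 0.13853329] -131.79499945042755 90.41568811844968
-131 35 -6.0 4.7 52.5 49.7
-111 37 -5.4 5.3 52.9 49.6
-91 76 -18.8 19.5 53.5 49.4
-71 35 -4.4 5.3 52.1 49.0
-51 30 -4.4 6.1 51.5 49.1
-31 38 -5.5 5.4 54.2 49.3
-11 30 -5.3 6.5 52.5 49.2
8 30 -5.7 6.1 52.9 49.0
28 39 -17.5 19.0 52.3 49.5
48 65 -18.2 19.1 59.1 50.0
68 154 -15.7 20.1 65.0 57.0
88 8 -15.1 19.2 61.2 56.8
```

```bash
python3 - <<'E'
from h import *
th=np.radians(20.16);O=np.array([540.6,-105.3,0]);R=np.array([[np.cos(th),-np.sin(th),0],[np.sin(th),np.cos(th),0],[0,0,1]])
D={'pulley':(-45,82,90),'sn':(-45,40,90),'sf':(-45,-85,90),'piv':(25,66.5,22),'hand':(25,95.5,132),'h0':(25,70.5,132),'h1':(25,120.5,132),'idl':(25,82,77)}
ims=[]
for n,(u0,v0) in(("top0",(300,190)),("scene0",(310,180))):
    a=load(n);im=cv2.resize(a['p'][v0:v0+150,u0:u0+130][:,:,::-1].copy(),None,fx=3,fy=3,interpolation=3)
    for k,P in D.items():
        q=proj(a,O+R@np.array(P))[0]; q=((q-(u0,v0)+.5)*3).astype(int); cv2.circle(im,tuple(map(int,q)),3,(0,0,255),1); 
    ims.append(im)
cv2.imwrite("pics/ov.png",np.hstack(ims))
# heights map in drive frame
for n in("top0","scene0"):
    W=pts(load(n));L=(W-O)@R;z=L[...,2]
    for nm,(x0,x1,y0,y1,z0,z1) in dict(between=(-90,90,-75,34,30,160),plus=(-20,130,50,130,95,200),post=(40,130,50,130,25,200)).items():
        m=(L[...,0]>x0)&(L[...,0]<x1)&(L[...,1]>y0)&(L[...,1]<y1)&(z>z0)&(z<z1);P=L[m]
        print(n,nm,m.sum(),np.percentile(P,[2,50,98],axis=0).round(0).tolist() if m.sum() else '')
E
```

```text
top0 between 728 [[-65.0, -74.0, 37.0], [-10.0, -13.0, 53.0], [13.0, 32.0, 98.0]]
top0 plus 252 [[6.0, 78.0, 103.0], [20.0, 101.0, 138.0], [30.0, 129.0, 143.0]]
top0 post 134 [[41.0, 60.0, 30.0], [55.0, 69.0, 72.0], [67.0, 86.0, 79.0]]
scene0 between 901 [[-69.0, -74.0, 32.0], [-17.0, -13.0, 50.0], [6.0, 32.0, 95.0]]
scene0 plus 314 [[4.0, 78.0, 99.0], [16.0, 97.0, 135.0], [26.0, 129.0, 141.0]]
scene0 post 198 [[41.0, 58.0, 30.0], [52.0, 65.0, 64.0], [65.0, 83.0, 77.0]]
```

View pics/ov.png

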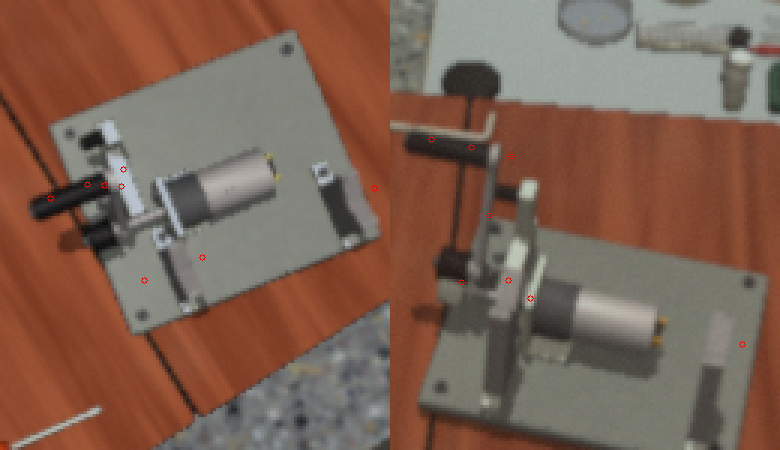

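```bash
python3 - <<'E'
from h import *
th=np.radians(20.16);O=np.array([540.6,-105.3,0]);R=np.array([[np.cos(th),-np.sin(th),0],[np.sin(th),np.cos(th),0],[0,0,1]])
for n in("top0","scene0"):
    a=load(n);L=(pts(a)-O)@R;x,y,z=L[...,0],L[...,1],L[...,2]
    v=a['p'].max(2)
    m=(v<75)&(z>120)&(z<150)&(x>-10)&(x<50)&(y>50)&(y<160)
    vv,uu=np.nonzero(m);H=(ray(a,np.c_[uu,vv],134)-O)@R
    print(n,'handle',len(H),cv2.minAreaRect(H[:,:2].astype(np.float32)),L[m].mean(0))
    for nm,y0,y1 in(('near',25,75),('far',-100,-55)):
        m=(z>92)&(z<102)&(x>-75)&(x<-20)&(y>y0)&(y<y1)
        vv,uu=np.nonzero(m);H=(ray(a,np.c_[uu,vv],97)-O)@R
        print(nm,len(H),H.min(0).round(1),H.max(0).round(1),H.mean(0).round(1))
        m=(z>40)&(z<102)&(x>-75)&(x<-20)&(y>y0)&(y<y1)
        print('   depth',np.percentile(L[m],[3,97],axis=0).round(1).tolist())
E
```

```text
top0 handle 202 ((21.250532150268555, 107.45755767822266), (53.9521369934082, 16.772390365600586), 85.30738830566406) [ 20.75989612 108.87137017 138.23151337]
near 60 [-67.9  47.9  97. ] [-27.9  60.2  97. ] [-48.6  54.4  97. ]
   depth [[-66.7, 45.1, 42.5], [-22.7, 60.1, 99.3]]
far 63 [-68.  -78.2  97. ] [-28.4 -64.8  97. ] [-48.7 -71.3  97. ]
   depth [[-66.9, -77.2, 42.8], [-29.3, -65.3, 98.8]]
scene0 handle 207 ((18.08279800415039, 108.31547546386719), (19.042184829711914, 52.31586837768555), 0.6051303148269653) [ 16.81919016 108.02842181 134.87237959]
near 56 [-72.9  47.2  97. ] [-30.8  59.8  97. ] [-51.9  53.3  97. ]
   depth [[-69.6, 36.8, 41.1], [-21.6, 59.4, 96.9]]
far 59 [-72.2 -77.3  97. ] [-31.  -65.6  97. ] [-49.7 -71.5  97. ]
   depth [[-69.7, -77.3, 43.5], [-32.4, -65.9, 97.4]]
```

```bash
python3 - <<'E'
from h import *
for n in("top0","scene0"):
    a=load(n);W=pts(a);x,y,z=W[...,0],W[...,1],W[...,2]
    q=(x>300)&(x<720)&(y>80)&(y<300)&(z>43)&(z<75)
    P=W[q];vv,uu=np.nonzero(q);H=ray(a,np.c_[uu,vv],49)[:,:2]   # shaft upper side
    c=np.array([506,179.]);d=np.array([.9895,.1444]);
    for it in range(4):
        t=(H-c)@d;e=np.array([-d[1],d[0]]);s=(H-c)@e
        k=(abs(s)<7)&(t<25)&(t>-60)
        A=np.polyfit(t[k],s[k],1);d=d+A[0]*e;d/=np.linalg.norm(d);c=c+A[1]*e
    t=(H-c)@d;k=abs((H-c)@[-d[1],d[0]])<7
    Hp=ray(a,np.c_[uu,vv],45)[:,:2];sp=(Hp-c)@[-d[1],d[0]];tp=(Hp-c)@d;big=(z[q]>56)
    e0=c+d*t[k].min();print(n,c,d,np.degrees(np.arctan2(d[1],d[0])),'plain',t[k].min(),'pull',t.max(),'depth-based pulley t',np.percentile(((P[:,:2]-c)@d)[big],[1,50,99]),'plain depth',np.percentile(((P[:,:2]-c)@d),[0,.5]))
E
```

```text
top0 [505.96351269 179.25000705] [0.98907474 0.14741491] 8.477146432745695 plain -126.73296654118965 pull 94.18462444261358 depth-based pulley t [67.74608664 82.70356105 90.98537084] plain depth [-126.76388244 -125.21458234]
scene0 [506.07442626 178.48875942] [0.98958941 0.14391943] 8.27471065465819 plain -130.3308083444925 pull 105.27042971109081 depth-based pulley t [71.4895206  82.36486247 92.58893459] plain depth [-128.68456804 -126.16555555]
```

The manual's scale: shifts go in shares of 600 mm and turns go in shares of pi rad. Converting my numbers, -0.095 rad / 3.1416 = -0.0302.

```bash
cat > go.py <<'E'
import sys,numpy as np
from scipy.spatial.transform import Rotation as Rn
from workcell import env, eyes, telemetry
# go.py x y z yaw : remaining delta to TCP target, tool down with tool-x at yaw (deg)
x,y,z,yaw=map(float,sys.argv[1:5]);o=telemetry.observe()
Rc=Rn.from_quat(o['eef_rot']);a=np.radians(yaw)
Rt=Rn.from_matrix(np.array([[np.cos(a),np.sin(a),0],[np.sin(a),-np.cos(a),0],[0,0,-1]]))
rv=(Rc.inv()*Rt).as_rotvec();dp=np.array([x,y,z])-o['ee_pos']
print('t',round(o['t'],2),'rot now',rv.round(4),'| shift in present axes',Rc.inv().apply(dp).round(1),'| in target axes',Rt.inv().apply(dp).round(1),'grip',round(o['grip_width'],1),o['force'].round(1), 'q',o['q'].round(2))
E
```

Emit:
run_rows(deltas="0 0 0 0 0 -0.0302;0 0 0 0 0 -0.0302;0 0 0 0 0 -0.0302;0 0 0 0 0 -0.0299", finger_gap=60)

```text
t: 0.43
ee_pos: [120.5, 510.7, 247.9]
eef_rot: [-0.076, 0.997, -0.0, -0.0]
force: [-0.1, -0.0, 0.3]
grip_width: 60.1
finger_force: 0.0
```

```bash
python3 go.py 513.9 180 120 188.4
```

```text
t 0.43 rot now [-0.0008 -0.0004  0.0053] | shift in present axes [-338.9 -386.3  128.1] | in target axes [-340.9 -384.6  127.9] grip 60.1 [-0.1 -0.   0.3] q [ 1.2   0.29 -0.15  1.13 -0.    1.05]
```

In the tool's units: -19.2 mm / 600 = -0.032, -17 mm / 600 = -0.0283.

Emit:
run_rows(deltas="-0.0283 -0.032 0.005 0 0 0;-0.0283 -0.032 0.005 0 0 0;-0.0283 -0.032 0.005 0 0 0;-0.0283 -0.032 0.005 0 0 0;-0.0283 -0.032 0.005 0 0 0;-0.0283 -0.032 0.005 0 0 0;-0.0283 -0.032 0.005 0 0 0;-0.0283 -0.032 0.005 0 0 0;-0.0283 -0.032 0.005 0 0 0;-0.0283 -0.032 0.005 0 0 0")

```text
t: 1.27
ee_pos: [317.6, 344.9, 218.0]
eef_rot: [-0.074, 0.997, -0.0, -0.0]
force: [0.5, 0.5, 0.5]
grip_width: 60.3
finger_force: 0.0
```

Emit:
run_rows(deltas="-0.0283 -0.032 0.005 0 0 0;-0.0283 -0.032 0.005 0 0 0;-0.0283 -0.032 0.005 0 0 0;-0.0283 -0.032 0.005 0 0 0;-0.0283 -0.032 0.005 0 0 0;-0.0283 -0.032 0.005 0 0 0;-0.0283 -0.032 0.005 0 0 0;-0.0283 -0.032 0.005 0 0 0;-0.0283 -0.032 0.005 0 0 0;-0.0283 -0.032 0.005 0 0 0;0 0 0 0 0 0")

```text
t: 2.18
ee_pos: [516.0, 178.3, 187.4]
eef_rot: [-0.072, 0.997, -0.001, 0.0]
force: [0.2, -0.0, -0.3]
grip_width: 60.1
finger_force: 0.0
```

```bash
python3 go.py 513.9 180 120 188.4; python3 - <<'E'
from workcell import env, eyes, telemetry
from h import *
c=eyes.calibration("wrist");p,d=eyes.snapshot("wrist")
np.savez("pics/w1.npz",p=p,d=d,**{k:np.array(v) for k,v in c.items()});cv2.imwrite("pics/w1.png",p[:,:,::-1])
E
```

```text
t 2.18 rot now [-0.0011  0.0005 -0.0025] | shift in present axes [ 1.9  2.1 67.4] | in target axes [ 1.8  2.  67.4] grip 60.1 [ 0.2 -0.  -0.3] q [ 0.2   0.37 -0.2   1.   -0.    0.06]
```

View pics/w1.png

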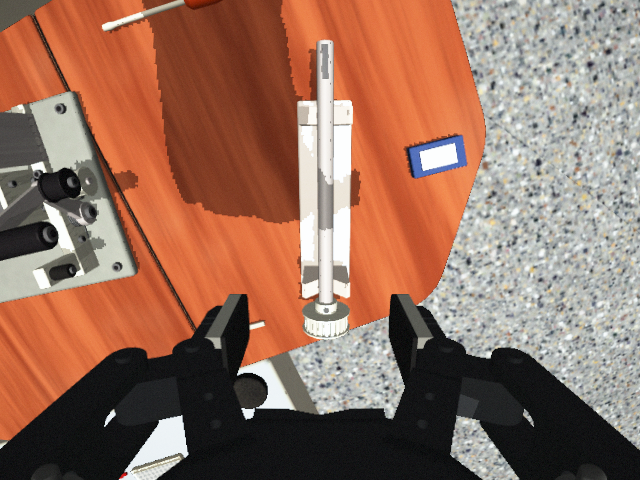

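```bash
python3 - <<'E'
from h import *
a=load("w1");P=ray(a,[[325,42],[326,303],[327,336]],[50][0]);print(P.round(1))
P=ray(a,[[325,41],[325,150],[326,280]],51);print(P.round(1))
W=pts(a);print(W[60,325],W[200,325],W[322,326])
d=P[2]-P[0];print(np.degrees(np.arctan2(d[1],d[0])))
E
```

```text
[[382.9 161.8  50. ]
 [572.2 190.8  50. ]
 [602.2 196.1  50. ]]
[[382.5 161.8  51. ]
 [453.5 172.3  51. ]
 [552.  187.7  51. ]]
[394.6238657  163.52849294  52.27584356] [489.09145953 177.53407521  51.38090685] [581.10334607 191.81603301  65.03384555]
8.702588081728853
```

```bash
python3 - <<'E'
from h import *
W=pts(load("w1"));m=(abs(W[...,0]-515)<15)&(abs(W[...,1]-181)<30)
for s in range(-30,30,6):
    k=m&(W[...,1]-181>=s)&(W[...,1]-181<s+6);print(s,np.nanmin(W[k][:,2]).round(),np.nanmax(W[k][:,2]).round())
E
```

```text
-30 -2.0 271.0
-24 -1.0 271.0
-18 8.0 270.0
-12 9.0 265.0
-6 10.0 265.0
0 10.0 265.0
6 9.0 258.0
12 9.0 13.0
18 -1.0 265.0
24 -1.0 264.0
```

Emit:
run_rows(deltas="0 0.005 0.0167 0 0 0;0 0 0.0333 0 0 0;0 0 0.0333 0 0 0;0 0 0.0333 0 0 0;0 0 0.025 0 0 0;0 0 0.025 0 0 0;0 0 0 0 0 0;0 0 0 0 0 0", finger_gap=44)

```text
t: 2.9
ee_pos: [511.3, 184.6, 87.6]
eef_rot: [-0.074, 0.997, -0.0, -0.001]
force: [0.2, 0.5, 0.4]
grip_width: 44.1
finger_force: 0.0
```

```bash
python3 go.py 515.2 181.3 44 188.6
```

```text
t 2.9 rot now [ 0.     -0.0022 -0.0017] | shift in present axes [-3.5 -3.9 43.6] | in target axes [-3.4 -3.9 43.6] grip 44.1 [0.2 0.5 0.4] q [ 0.21  0.47 -0.34  0.76  0.    0.06]
```

Emit:
run_rows(deltas="0 0 0 0 0 0;0 0 0 0 0 0")

```text
t: 3.07
ee_pos: [513.2, 184.4, 89.3]
eef_rot: [-0.074, 0.997, 0.0, 0.001]
force: [-0.5, 0.8, -0.6]
grip_width: 44.2
finger_force: 0.0
```

```bash
python3 go.py 515.2 181.3 44 188.6
```

```text
t 3.07 rot now [ 0.0001  0.0015 -0.0024] | shift in present axes [-1.4 -3.4 45.3] | in target axes [-1.5 -3.4 45.3] grip 44.2 [-0.5  0.8 -0.6] q [ 0.21  0.47 -0.34  0.76  0.    0.06]
```

In the tool's units: 10 mm / 600 = 0.0167, -2.5 mm / 600 = -0.0042.

Emit:
run_rows(deltas="-0.0017 -0.0042 0.0167 0 0 0;0 0 0.0167 0 0 0;0 0 0.0167 0 0 0;0 0 0.0133 0 0 0;0 0 0.0117 0 0 0;0 0 0 0 0 0;0 0 0 0 0 0;0 0 0 0 0 0")

```text
t: 3.73
ee_pos: [514.4, 181.7, 43.4]
eef_rot: [-0.074, 0.997, -0.0, 0.0]
force: [-0.2, -0.5, 1.3]
grip_width: 43.9
finger_force: 0.0
```

```bash
python3 go.py 515.2 181.3 44 188.6
```

```text
t 3.73 rot now [-0.      0.0002 -0.0029] | shift in present axes [-0.8 -0.5 -0.6] | in target axes [-0.8 -0.5 -0.6] grip 43.9 [-0.2 -0.5  1.3] q [ 0.21  0.53 -0.38  0.66 -0.    0.06]
```

Emit:
run_rows(deltas="0 0 0 0 0 0;0 0 0 0 0 0;0 0 0 0 0 0;0 0 0 0 0 0;0 0 0 0 0 0;0 0 0 0 0 0;0 0 0 0 0 0;0 0 0 0 0 0", finger_gap=0)

```text
t: 4.4
ee_pos: [514.4, 182.9, 43.9]
eef_rot: [-0.074, 0.997, 0.001, 0.001]
force: [-1.8, 5.7, 2.4]
grip_width: 9.7
finger_force: 58.4
```

Emit:
run_rows(deltas="0 0 -0.0083 0 0 0;0 0 -0.0167 0 0 0;0 0 -0.025 0 0 0;0 0 -0.0333 0 0 0;0 0 -0.0333 0 0 0;0 0 -0.0333 0 0 0;0 0 -0.0333 0 0 0;0 0 -0.0167 0 0 0;0 0 0 0 0 0;0 0 0 0 0 0")

```text
t: 5.23
ee_pos: [514.3, 181.5, 163.5]
eef_rot: [-0.073, 0.997, -0.0, 0.0]
force: [0.2, 1.0, -1.9]
grip_width: 10.1
finger_force: 58.4
```

```bash
python3 go.py 515.2 181.3 44 188.6
```

```text
t 5.23 rot now [-0.0001  0.0007 -0.003 ] | shift in present axes [ -0.8  -0.3 119.5] | in target axes [ -0.9  -0.4 119.5] grip 10.1 [ 0.2  1.  -1.9] q [ 0.21  0.39 -0.24  0.94 -0.    0.06]
```

In the tool's units: -10 mm / 600 = -0.0167, -0.12 rad / 3.1416 = -0.0382.

Emit:
run_rows(deltas="0 0 -0.0167 0 0 -0.0318;0 0 -0.0167 0 0 -0.0382;0 0 -0.0167 0 0 -0.0382;0 0 -0.0167 0 0 -0.0382;0 0 0 0 0 -0.0382;0 0 0 0 0 -0.0382;0 0 0 0 0 -0.0382;0 0 0 0 0 -0.0382")

```text
t: 5.9
ee_pos: [513.3, 181.4, 201.6]
eef_rot: [-0.52, 0.854, 0.0, -0.001]
force: [-0.1, 0.9, -2.5]
grip_width: 10.0
finger_force: 58.5
```

Emit:
run_rows(deltas="0 0 0 0 0 -0.0382;0 0 0 0 0 -0.0382;0 0 0 0 0 -0.0382;0 0 0 0 0 -0.0382;0 0 0 0 0 -0.0382;0 0 0 0 0 -0.0382;0 0 0 0 0 -0.0366;0 0 0 0 0 0;0 0 0 0 0 0;0 0 0 0 0 0")

```text
t: 6.73
ee_pos: [513.8, 181.5, 202.5]
eef_rot: [0.819, -0.574, -0.0, 0.001]
force: [-0.3, -0.4, -2.2]
grip_width: 9.9
finger_force: 58.5
```

```bash
python3 go.py 515.2 181.3 204 290.2
python3 - <<'E'
from workcell import env, eyes, telemetry
from h import *
o=telemetry.observe();c=eyes.calibration("wrist");p,d=eyes.snapshot("wrist")
np.savez("pics/w2.npz",p=p,d=d,ee=o['ee_pos'],quat=o['eef_rot'],**{k:np.array(v) for k,v in c.items()});cv2.imwrite("pics/w2.png",p[:,:,::-1])
E
```

```text
t 6.73 rot now [ 0.0013  0.0001 -0.005 ] | shift in present axes [ 0.7 -1.3 -1.5] | in target axes [ 0.7 -1.3 -1.5] grip 9.9 [-0.3 -0.4 -2.2] q [ 0.21  0.36 -0.18  1.03 -0.   -1.71]
```

View pics/w2.png

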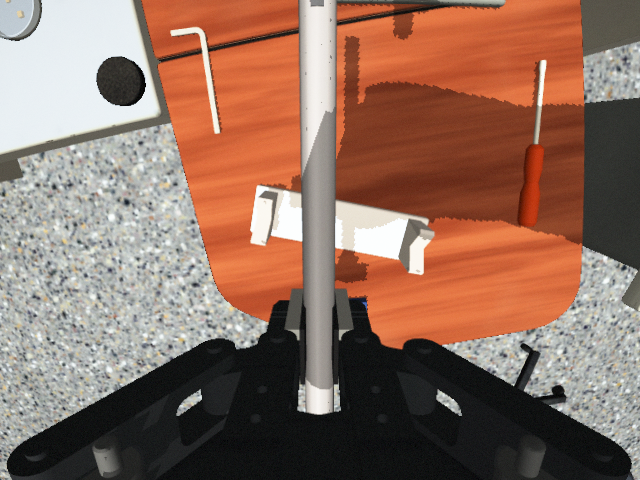

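```bash
python3 - <<'E'
from workcell import env, eyes, telemetry
from h import *
from scipy.spatial.transform import Rotation as Rn
o=telemetry.observe();T=Rn.from_quat(o['eef_rot'])
a=load("w2");L=T.inv().apply((pts(a).reshape(-1,3)-o['ee_pos'])).reshape(480,640,3)
for r in(5,60,120,180,240,300):print(r,L[r,312:326].mean(0).round(1))
for n in("scene","top"):
    c=eyes.calibration(n);p,d=eyes.snapshot(n)
    z=dict(p=p,d=d,**{k:np.array(v) for k,v in c.items()});np.savez(f"pics/{n}1.npz",**z)
    L=T.inv().apply((pts(z).reshape(-1,3)-o['ee_pos'])).reshape(480,640,3)
    for nm,lo,hi in(('plain',45,250),('pull',-250,-45)):
        m=(L[...,0]>lo)&(L[...,0]<hi)&(abs(L[...,1])<30)&(abs(L[...,2])<45);P=L[m]
        print(n,nm,m.sum(),np.nanpercentile(P,[1,50,99],axis=0).round(1).tolist() if len(P) else '')
    q=proj(z,o['ee_pos']);print(q)
    u,v=map(int,q[0]);im=cv2.resize(p[max(v-75,0):v+75,max(u-95,0):u+95],None,fx=4,fy=4);cv2.imwrite(f"pics/{n}1.png",im[:,:,::-1])
E
```

```text
5 [ 1.117e+02 -1.000e-01 -8.600e+00]
60 [96.5 -0.1 -7.9]
120 [78.9 -0.2 -7.5]
180 [59.9 -0.2 -7.3]
240 [39.4 -0.3 -7.4]
300 [16.7 -0.3 -7.3]
scene plain 328 [[45.6, -4.7, -9.2], [91.9, 2.4, -4.0], [136.0, 7.7, 4.1]]
scene pull 339 [[-81.8, -16.2, -18.7], [-66.1, 7.4, -4.9], [-46.1, 20.5, 18.5]]
[[248.4290535  163.67177349]]
top plain 346 [[45.8, -6.9, -10.7], [90.1, -0.3, -6.7], [135.0, 4.8, -1.5]]
top pull 0 
[[223.39711471 258.92848293]]
```

```bash
python3 go.py 486.3 -101.6 150 290.2
```

```text
t 6.88 rot now [ 0.0004  0.     -0.0031] | shift in present axes [256.6 123.   53.1] | in target axes [256.2 123.8  53. ] grip 9.9 [ 0.3 -0.1 -2.3] q [ 0.21  0.36 -0.18  1.03 -0.   -1.71]
```

In the tool's units: 25 mm / 600 = 0.0417, 20 mm / 600 = 0.0333, -0.003 rad / 3.1416 = -0.001.

Emit:
run_rows(deltas="0.0167 0.0083 0 0 0 0;0.0333 0.0167 0 0 0 0;0.0417 0.02 0 0 0 0;0.0417 0.02 0 0 0 0;0.0417 0.02 0 0 0 0;0.0417 0.02 0 0 0 0;0.0417 0.02 0 0 0 0;0.0417 0.02 0 0 0 0;0.0417 0.02 0 0 0 0;0.0417 0.02 0 0 0 0;0.0267 0.0117 0 0 0 0;0.0175 0.0092 0 0 0 -0.001")

```text
t: 7.88
ee_pos: [486.0, -104.2, 203.4]
eef_rot: [0.82, -0.573, 0.0, 0.0]
force: [0.2, 0.7, -2.5]
grip_width: 10.1
finger_force: 58.6
```

Emit:
run_rows(deltas="0 0 0.025 0 0 0;0 0 0.025 0 0 0;0 0 0.0167 0 0 0;0 0 0.0083 0 0 0;0 0 0 0 0 0;0 0 0 0 0 0;0 0 0 0 0 0")

```text
t: 8.47
ee_pos: [486.9, -101.9, 159.0]
eef_rot: [0.821, -0.571, 0.001, -0.0]
force: [0.1, -0.5, -2.2]
grip_width: 10.0
finger_force: 58.6
```

```bash
python3 go.py 486.3 -101.6 150 290.2; python3 - <<'E'
from workcell import env, eyes, telemetry
from h import *
from scipy.spatial.transform import Rotation as Rn
o=telemetry.observe();T=Rn.from_quat(o['eef_rot'])
th=np.radians(20.16);O=np.array([531.5,-94.25,0]);R=np.array([[np.cos(th),-np.sin(th),0],[np.sin(th),np.cos(th),0],[0,0,1]])
print('tcp in drive',(o['ee_pos']-O)@R)
ims=[]
for n in("scene","top"):
    c=eyes.calibration(n);p,d=eyes.snapshot(n)
    z=dict(p=p,d=d,**{k:np.array(v) for k,v in c.items()});np.savez(f"pics/{n}2.npz",**z)
    L=(pts(z)-O)@R
    for nm,y0,y1 in(('plain',-160,-40),('pull',50,140)):
        m=(L[...,1]>y0)&(L[...,1]<y1)&(abs(L[...,0]+45)<28)&(L[...,2]>128)&(L[...,2]<185);P=L[m]
        print(n,nm,m.sum(),np.percentile(P,[1,50,99],axis=0).round(1).tolist() if len(P) else '')
    u,v=map(int,proj(z,o['ee_pos'])[0]);ims.append(cv2.resize(p[v-65:v+85,u-65:u+65],None,fx=3,fy=3,interpolation=3))
cv2.imwrite("pics/p2.png",np.hstack(ims)[:,:,::-1])
E
```

```text
t 8.47 rot now [-0.0008 -0.0008  0.0017] | shift in present axes [-0.5  0.4  9. ] | in target axes [-0.5  0.4  9. ] grip 10.0 [ 0.1 -0.5 -2.2] q [-0.35  0.31 -0.38  0.88 -0.   -2.28]
tcp in drive [-44.53380193   8.16544344 159.01453805]
scene plain 387 [[-50.7, -126.0, 155.8], [-47.1, -84.3, 163.8], [-40.4, -40.9, 168.1]]
scene pull 373 [[-63.9, 50.7, 144.0], [-51.1, 75.1, 165.8], [-29.0, 88.9, 178.4]]
top plain 0 
top pull 297 [[-62.2, 51.3, 155.0], [-44.4, 77.7, 170.7], [-26.4, 91.8, 180.3]]
```

View pics/p2.png

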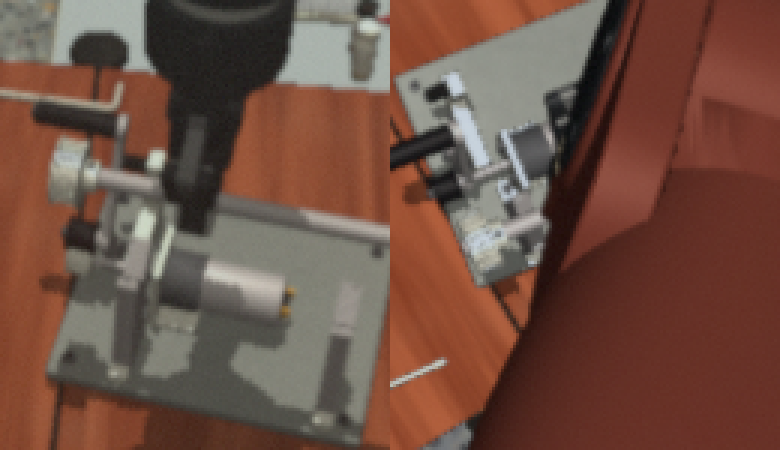

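```bash
python3 - <<'E'
from h import *
th=np.radians(20.16);O=np.array([531.5,-94.25,0]);R=np.array([[np.cos(th),-np.sin(th),0],[np.sin(th),np.cos(th),0],[0,0,1]])
for n in("top0","scene0"):
    L=(pts(load(n))-O)@R;x,y,z=np.moveaxis(L,-1,0)
    for x0,x1 in((-95,-65),(-65,-25),(-25,-10),(-10,10),(10,30)):
        m=(x>x0)&(x<x1)&(y>-8)&(y<26);print(n,x0,np.nanmax(z[m]).round())
E
```

```text
top0 -95 18.0
top0 -65 20.0
top0 -25 55.0
top0 -10 60.0
top0 10 55.0
scene0 -95 17.0
scene0 -65 18.0
scene0 -25 55.0
scene0 -10 58.0
scene0 10 53.0
```

Emit:
run_rows(deltas="0 0 0.025 0 0 0;0 0 0.025 0 0 0;0 0 0.02 0 0 0;0 0 0.0133 0 0 0;0 0 0.0083 0 0 0;0 0 0.005 0 0 0;0 0 0 0 0 0;0 0 0 0 0 0")

```text
t: 9.23
ee_pos: [486.8, -101.8, 100.7]
eef_rot: [0.821, -0.571, 0.0, -0.0]
force: [-0.4, -0.4, -2.1]
grip_width: 10.1
finger_force: 58.6
```

```bash
python3 go.py 486.3 -101.6 88 290.2
```

```text
t 9.23 rot now [-0.0004 -0.0004  0.0019] | shift in present axes [-0.4  0.4 12.7] | in target axes [-0.4  0.4 12.7] grip 10.1 [-0.4 -0.4 -2.1] q [-0.35  0.38 -0.45  0.74 -0.   -2.28]
```

Clear below. Lower slowly, watching force.

In the tool's units: 4 mm / 600 = 0.0067, 3 mm / 600 = 0.005.

Emit:
run_rows(deltas="0 0 0.0067 0 0 0;0 0 0.005 0 0 0;0 0 0.0033 0 0 0;0 0 0 0 0 0;0 0 0 0 0 0")

```text
t: 9.65
ee_pos: [486.4, -101.7, 91.2]
eef_rot: [0.821, -0.571, -0.0, 0.0]
force: [-1.2, -0.4, -2.4]
grip_width: 9.9
finger_force: 58.6
```

Emit:
run_rows(deltas="0 0 0.0017 0 0 0;0 0 0.0017 0 0 0;0 0 0 0 0 0;0 0 0 0 0 0")

```text
t: 9.98
ee_pos: [486.9, -101.7, 89.5]
eef_rot: [0.821, -0.571, 0.0, -0.0]
force: [1.6, 0.3, -0.4]
grip_width: 9.8
finger_force: 58.9
```

Emit:
run_rows(deltas="0 0 0.0017 0 0 0;0 0 0 0 0 0;0 0 0 0 0 0")

```text
t: 10.23
ee_pos: [487.3, -101.7, 88.9]
eef_rot: [0.821, -0.571, 0.001, -0.001]
force: [2.1, 2.3, 5.0]
grip_width: 9.9
finger_force: 59.4
```

Emit:
run_rows(deltas="0 0 0 0 0 0;0 0 0 0 0 0;0 0 0 0 0 0;0 0 0 0 0 0;0 0 0 0 0 0;0 0 0 0 0 0", finger_gap=34)

```text
t: 10.73
ee_pos: [486.4, -101.7, 88.2]
eef_rot: [0.821, -0.571, -0.0, 0.0]
force: [0.4, -0.0, -1.0]
grip_width: 34.4
finger_force: 0.0
```

Emit:
run_rows(deltas="0 0 -0.0083 0 0 0;0 0 -0.0167 0 0 0;0 0 -0.025 0 0 0;0 0 -0.0333 0 0 0;0 0 -0.0333 0 0 0;0 0 -0.0333 0 0 0;0 0 -0.025 0 0 0;0 0 0 0 0 0;0 0 0 0 0 0;0 0 0 0 0 0")

```text
t: 11.57
ee_pos: [486.3, -101.6, 193.2]
eef_rot: [0.821, -0.571, -0.0, 0.0]
force: [0.6, -0.7, 0.0]
grip_width: 34.1
finger_force: 0.0
```

```bash
python3 - <<'E'
from workcell import env, eyes, telemetry
from h import *
th=np.radians(20.16);O=np.array([531.5,-94.25,0]);R=np.array([[np.cos(th),-np.sin(th),0],[np.sin(th),np.cos(th),0],[0,0,1]])
o=telemetry.observe();print('tcp in drive',(o['ee_pos']-O)@R,o['t'])
for n in("scene","wrist"):
    c=eyes.calibration(n);p,d=eyes.snapshot(n)
    z=dict(p=p,d=d,**{k:np.array(v) for k,v in c.items()});np.savez(f"pics/{n}3.npz",**z)
    cv2.imwrite(f"pics/{n}3.png",p[:,:,::-1])
    L=(pts(z)-O)@R
    for nm,y0,y1,z0,z1 in(('plain',-160,-95,80,105),('sh2',-75,-20,80,105),('pull',66,100,60,120)):
        m=(L[...,1]>y0)&(L[...,1]<y1)&(abs(L[...,0]+45)<28)&(L[...,2]>z0)&(L[...,2]<z1);P=L[m]
        print(n,nm,m.sum(),np.percentile(P,[1,50,99],axis=0).round(1).tolist() if len(P) else '')
s=np.load("pics/scene3.npz")['p'][180:345,300:450];w=np.load("pics/wrist3.npz")['p']
cv2.imwrite("pics/p3.png",np.hstack([cv2.resize(s,(400,440)),cv2.resize(w,(400,440))])[:,:,::-1])
E
```

```text
tcp in drive [-45.00667224   8.67514157 193.20302473] 11.5667
scene plain 129 [[-51.2, -126.3, 85.5], [-47.6, -111.1, 93.0], [-40.5, -95.5, 97.9]]
scene sh2 217 [[-51.2, -74.1, 85.6], [-46.9, -47.8, 92.8], [-38.7, -20.8, 97.2]]
scene pull 274 [[-64.1, 66.3, 77.5], [-51.9, 78.7, 98.8], [-26.2, 89.3, 109.3]]
wrist plain 1253 [[-49.6, -127.6, 90.8], [-43.8, -111.6, 95.8], [-37.9, -95.4, 98.3]]
wrist sh2 1746 [[-49.4, -74.7, 90.5], [-43.8, -49.4, 95.6], [-37.5, -20.6, 97.8]]
wrist pull 1973 [[-62.0, 66.7, 77.7], [-43.1, 73.3, 102.4], [-24.6, 88.0, 110.5]]
```

View pics/p3.png

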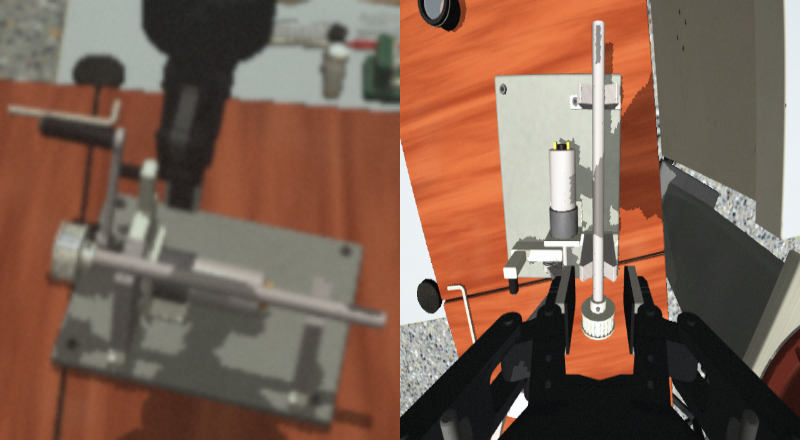

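The manual's scale: shifts go in shares of 600 mm and turns go in shares of pi rad. Converting my numbers, -20 mm / 600 = -0.0333, -16 mm / 600 = -0.0267.

Emit:
run_rows(deltas="-0.0133 -0.01 0 0 0 0;-0.0267 -0.02 0 0 0 0;-0.0333 -0.025 0 0 0 0;-0.0333 -0.025 0 0 0 0;-0.0267 -0.0217 0 0 0 0;-0.0183 -0.015 0 0 0 0;0 0 0 0 0 0;0 0 0 0 0 0;0 0 0 0 0 0", finger_gap=44)

```text
t: 12.42
ee_pos: [520.2, 7.9, 192.9]
eef_rot: [0.821, -0.571, -0.0, 0.0]
force: [0.2, -0.7, 0.3]
grip_width: 44.2
finger_force: 0.0
```

```bash
python3 go.py 520.5 8.2 130 290.2; python3 - <<'E'
from workcell import env, eyes, telemetry
from h import *
th=np.radians(20.16);O=np.array([531.5,-94.25,0]);R=np.array([[np.cos(th),-np.sin(th),0],[np.sin(th),np.cos(th),0],[0,0,1]])
for n in("scene","wrist"):
    c=eyes.calibration(n);p,d=eyes.snapshot(n)
    z=dict(p=p,d=d,**{k:np.array(v) for k,v in c.items()})
    L=(pts(z)-O)@R
    m=(L[...,1]>60)&(L[...,1]<130)&(L[...,0]>0)&(L[...,0]<50)&(L[...,2]>120)&(L[...,2]<150)&(p.max(2)<90)
    P=L[m];print(n,m.sum(),np.percentile(P,[1,50,99],axis=0).round(1).tolist() if len(P) else '')
E
python3 -c "
import numpy as np
f=np.arange(10)*.0873;print(np.diff(110*np.sin(f)).round(1),-np.diff(110*np.cos(f)).round(1))"
```

```text
t 12.42 rot now [0.0009 0.0002 0.0021] | shift in present axes [-0.2 -0.5 62.9] | in target axes [-0.2 -0.4 62.9] grip 44.2 [ 0.2 -0.7  0.3] q [-0.13  0.32 -0.26  0.99 -0.   -2.05]
scene 240 [[15.8, 64.4, 123.0], [21.0, 91.1, 135.3], [29.9, 120.3, 141.2]]
wrist 2627 [[18.6, 63.4, 123.2], [26.3, 90.6, 139.2], [33.9, 118.5, 141.5]]
[9.6 9.5 9.4 9.2 8.9 8.5 8.1 7.6 7.1] [0.4 1.3 2.1 2.9 3.7 4.4 5.2 5.8 6.5]
```

Handle confirmed at about x 25, y 70–120 mm; lower and grip.

Emit:
run_rows(deltas="0 0 0.0167 0 0 0;0 0 0.025 0 0 0;0 0 0.025 0 0 0;0 0 0.02 0 0 0;0 0 0.0117 0 0 0;0 0 0.0067 0 0 0;0 0 0 0 0 0;0 0 0 0 0 0;0 0 0 0 0 0")

```text
t: 13.27
ee_pos: [521.0, 7.8, 130.9]
eef_rot: [0.821, -0.571, 0.0, -0.0]
force: [-0.1, -0.2, 0.3]
grip_width: 43.9
finger_force: 0.0
```

Emit:
run_rows(deltas="0 0 0 0 0 0;0 0 0 0 0 0;0 0 0 0 0 0;0 0 0 0 0 0;0 0 0 0 0 0;0 0 0 0 0 0;0 0 0 0 0 0;0 0 0 0 0 0", finger_gap=0)

```text
t: 13.93
ee_pos: [521.4, 8.1, 131.0]
eef_rot: [0.821, -0.571, 0.001, -0.001]
force: [2.7, 2.1, 6.2]
grip_width: 14.1
finger_force: 58.8
```

In the tool's units: -9.5 mm / 600 = -0.0158, -9.4 mm / 600 = -0.0157.

Emit:
run_rows(deltas="0 -0.0083 0 0 0 0;0 -0.0077 0.0007 0 0 0;0 -0.0158 0.0022 0 0 0;0 -0.0157 0.0035 0 0 0;0 0 0 0 0 0")

```text
t: 14.35
ee_pos: [546.8, 17.5, 125.9]
eef_rot: [0.821, -0.571, -0.001, 0.001]
force: [-2.2, -3.2, 3.1]
grip_width: 13.8
finger_force: 62.3
```

Emit:
run_rows(deltas="0 -0.0077 0.0023 0 0 0;0 -0.0077 0.0025 0 0 0;0 -0.0148 0.0062 0 0 0;0 -0.0142 0.0073 0 0 0;0 0 0 0 0 0")

```text
t: 14.77
ee_pos: [571.4, 26.6, 114.8]
eef_rot: [0.821, -0.572, -0.001, 0.001]
force: [-5.0, -5.2, 7.2]
grip_width: 14.0
finger_force: 63.8
```

```bash
python3 go.py 594.1 33.1 98 290.2
```

```text
t 14.77 rot now [ 0.003  -0.0003  0.0015] | shift in present axes [  1.8 -23.6  16.7] | in target axes [  1.7 -23.6  16.8] grip 14.0 [-5.  -5.2  7.2] q [-0.08  0.49 -0.23  0.86 -0.   -2.01]
```

In the tool's units: -4.1 mm / 600 = -0.0068, -4 mm / 600 = -0.0067.

Emit:
run_rows(deltas="0 -0.0067 0.0042 0 0 0;0 -0.0068 0.0045 0 0 0;0 -0.0063 0.0048 0 0 0;0 -0.0063 0.0048 0 0 0;0 0 0 0 0 0")

```text
t: 15.18
ee_pos: [585.3, 31.7, 103.7]
eef_rot: [0.821, -0.572, -0.001, 0.002]
force: [-6.0, -5.2, 4.9]
grip_width: 13.7
finger_force: 65.6
```

Emit:
run_rows(deltas="0 -0.0058 0.0053 0 0 0;0 -0.0058 0.0055 0 0 0;0 0 0 0 0 0;0 0 0 0 0 0")

```text
t: 15.52
ee_pos: [591.6, 34.0, 97.4]
eef_rot: [0.821, -0.572, -0.001, 0.002]
force: [-5.3, -4.8, 1.7]
grip_width: 13.9
finger_force: 66.6
```

```bash
python3 go.py 594.1 33.1 98 290.2
```

```text
t 15.52 rot now [ 0.004  -0.0003  0.0013] | shift in present axes [ 1.7 -2.  -0.6] | in target axes [ 1.7 -2.  -0.6] grip 13.9 [-5.3 -4.8  1.7] q [-0.06  0.54 -0.19  0.85 -0.   -1.99]
```

In the tool's units: -1.5 mm / 600 = -0.0025.

Emit:
run_rows(deltas="0 -0.0025 0.0025 0 0 0;0 0 0 0 0 0;0 0 0 0 0 0")

```text
t: 15.77
ee_pos: [592.8, 34.4, 96.1]
eef_rot: [0.821, -0.572, -0.001, 0.002]
force: [-6.1, -5.1, 5.2]
grip_width: 14.0
finger_force: 66.8
```

Emit:
run_rows(deltas="0 -0.0025 0.0025 0 0 0;0 0 0 0 0 0;0 0 0 0 0 0")

```text
t: 16.02
ee_pos: [594.1, 34.9, 94.7]
eef_rot: [0.82, -0.572, -0.001, 0.002]
force: [-6.7, -5.1, 6.4]
grip_width: 13.8
finger_force: 67.0
```

Emit:
run_rows(deltas="0 -0.0025 0.0025 0 0 0;0 0 0 0 0 0;0 0 0 0 0 0")

```text
t: 16.27
ee_pos: [594.8, 35.2, 93.9]
eef_rot: [0.82, -0.572, -0.001, 0.002]
force: [-11.8, -6.3, 16.6]
grip_width: 14.0
finger_force: 68.0
```

Emit:
run_rows(deltas="0 0 0 0 0 0;0 0 0 0 0 0;0 0 0 0 0 0;0 0 0 0 0 0")

```text
t: 16.6
ee_pos: [594.9, 35.2, 93.9]
eef_rot: [0.82, -0.572, -0.001, 0.002]
force: [-11.9, -5.6, 16.1]
grip_width: 14.1
finger_force: 68.0
```

```bash
python3 - <<'E'
from workcell import env, eyes, telemetry
from h import *
th=np.radians(20.16);O=np.array([531.5,-94.25,0]);R=np.array([[np.cos(th),-np.sin(th),0],[np.sin(th),np.cos(th),0],[0,0,1]])
c=eyes.calibration("scene");p,d=eyes.snapshot("scene")
z=dict(p=p,d=d,**{k:np.array(v) for k,v in c.items()});L=(pts(z)-O)@R
for nm,y0,y1,z0,z1 in(('plain',-160,-95,80,105),('pull',66,100,60,120)):
    m=(L[...,1]>y0)&(L[...,1]<y1)&(abs(L[...,0]+45)<28)&(L[...,2]>z0)&(L[...,2]<z1);P=L[m]
    print(nm,m.sum(),np.percentile(P,[1,50,99],axis=0).round(1).tolist() if len(P) else '')
im=cv2.resize(p[170:320,290:450],(800,750))[:600].copy()
s=5
for P in((103,120.5,100),(103,70.5,100),(25,66.5,22)):
    q=(proj(z,O+R@np.array(P))[0]-(290,170))*s;cv2.circle(im,tuple(map(int,q)),4,(255,0,255),1)
cv2.imwrite("pics/p4.png",im[:,:,::-1])
E
```

```text
plain 129 [[-51.2, -126.4, 84.8], [-47.1, -111.3, 93.2], [-39.9, -95.5, 97.4]]
pull 274 [[-64.1, 66.6, 76.1], [-51.9, 78.4, 98.9], [-25.3, 89.3, 109.1]]
```

View pics/p4.png

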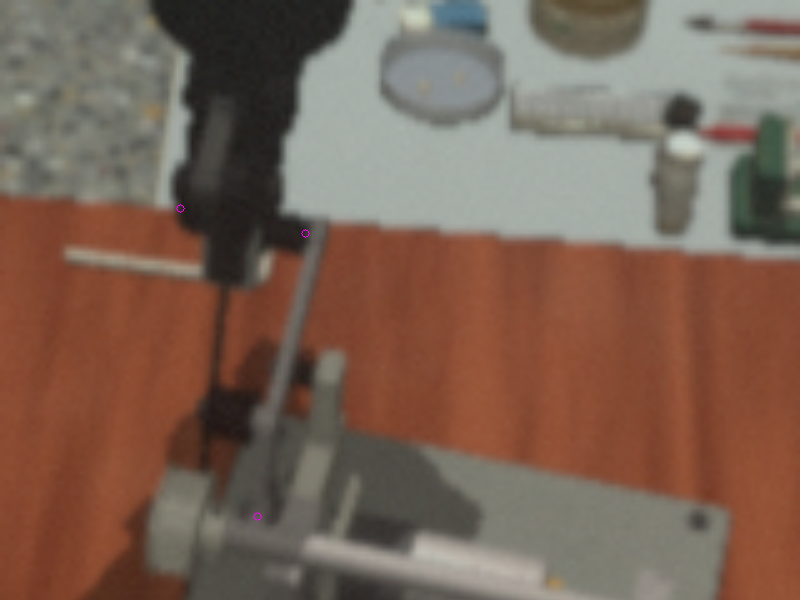

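The picture shows the arm lying against its buffer, with the handle end at about (310,232) where the stop pose predicts it. The spindle is unmoved in its saddles.

```bash
python3 -c "
from workcell import env, eyes, telemetry
print(env.job_done())"
```

```text
the job is handed in; nothing more can be done
None
```

The job is handed in (no verdict was shown): by my last camera check the spindle lies level and released in both saddles with its pulley in line with the roller, and the gripper is holding the tensioner arm at its stop.

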